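# Set five sockets in order of size on the tray

### The arm

A 7-joint arm with a two-finger parallel gripper is mounted at the origin on a cart in front of the work surface, level with it; the furniture and walls round the work are solid. World frame = base frame: x ahead of the robot, y to its left, z up, the work surface at z = 0. Lengths are in m, angles in rad, forces in N, time in s.
With the tool pointing down it reaches from about 0.4 to 0.875 m from the base axis. Payload 19.3 kg.
Tool frame: the origin (TCP) lies at the very end of the fingers, on their centre line; the grasp point (between the pads) lies 19 mm behind it; x points along the fingers, y is the direction in which the jaws open and shut, and the axes are right-handed (so a half turn about x gives the same grasp; the last joint's range is limited). The gripper opens to 85 mm and grips with 20 to 120 N. Pads are 22 mm wide; open, the fingers measure 114 mm over their backs; the gripper's body (76 mm by 85 mm) begins 54 mm behind the grasp point. The pads swing forward as they close: fully open they stand 13 mm farther back than shut.
Start: joints at [1.127, 0.521, -0.036, 1.599, 0.021, 1.021, -0.113], TCP at [0.228, -0.582, 0.231] pointing down, gripper open.
Joint ranges: [-2.91, 2.91], [-0.3, 2.13], [-1.5, 1.42], [0.17, 2.43], [-1.26, 4.41], [0.16, 1.93], [-2.52, 2.52]. Speed limits (rad/s): [1.89, 1.89, 2.39, 2.39, 3.01, 3.01, 3.01].

### API

Orientations are given as [roll, pitch, yaw] about the fixed x, y, z axes, in that order (R = Rz(yaw) Ry(pitch) Rx(roll)).
In Python, from workcell import bot, grab_frame, job_done gives the robot as it stands.
- The arm moves only by the shell command python3 -m pendant 'ROWS' [OPENING] [FORCE]. ROWS is JSON, a list of rows, each a list of 4 numbers: the shift along the tool's x, y, z in mm, then the turn about the tool's x in degrees. A call has 1 to 12 rows; each row shifts and turns the commanded pose from where the row before left it, along the tool's axes as they then stand; what a row does not reach is not made up. A row lasts 1/8 s, in which the tool goes at most 62.5 mm and 10.7 degrees, less where a joint would pass 70% of its speed; a pose out of reach is approached as far as the arm can. A call is refused whole if a number of a shift passes 62.5 or a number of a turn 10.7, either way. A call with a gripper value outside its range is refused whole. OPENING is the opening, from -1 (shut) to 1 (fully open), set as the call begins (- or left out, the last holds). The fingers move at their own pace and stop on an object; FORCE is the grip in N (left out, the last holds). Time passes only in rows, so rows that do not move let the fingers close. It gives the time, the measured TCP pose, the force and the opening at its end, in the units of the state.
- bot.observe(): the state, without advancing time (a new reading comes with each control period).
- grab_frame(name): name is "side" or "top"; returns a dict with "img" (384x512x3 uint8, red, green, blue), "fovy" (degrees; the focal length in pixels is half the picture's height over the tangent of half this angle, whatever the lens; pixels are square), "cx", "cy" (the principal point, pixels), "R" (3x3) and "t" (3): a world point X has camera coordinates R X + t. Camera axes: x right, y down, z forward; pixel columns grow to the right and rows downward; lengths in m; the calibration is good to about 2 mm. A picture is of the moment at which its call begins. There is no depth.
- job_done(): hands the job in, once; it reports no verdict.
The state is a dict: "clock": time; "qpos": joint angles; "qd": joint speeds; "joint_efforts": joint torques, N m; "position": TCP position; "tool_rot": TCP orientation; "force": force on the tool from outside, world axes, zero at the start; "moment": the same for the moment, N m; "grip_width": finger opening in m.
Only numpy, scipy, OpenCV 4.12 (cv2) and the standard library are available. Lean on these libraries where they do the work, as an engineer would, in place of code of your own. Each camera call takes 0.05 s, during which the arm holds its last target.

### The job

Put the five loose steel sockets away on the marked tray in order of size: the smallest on the mark next to the tall end plate, then each next larger one on the next mark, so that the largest is farthest from the plate. Each must stand upright, centred on its mark (to about a centimetre), and be let go. Do not knock any socket over, and leave the circuit board, the side cutters and the spanner where they are.

Things in the scene. Friction and masses are not known exactly. Their poses are not given: they have to be found in the camera images.
- socket_20_centre (a point): smallest of the five loose plain steel spanner sockets: an upright round cylinder, 20 mm diameter, 40 mm high, hexagonal mouth up; the point is its centre, half-way up (20 mm above its foot); z is its upright axis; its yaw means nothing
- socket_26_centre (a point): second smallest of the five loose plain steel spanner sockets: an upright round cylinder, 26 mm diameter, 43 mm high, hexagonal mouth up; the point is its centre, half-way up (21.5 mm above its foot); z is its upright axis; its yaw means nothing
- socket_32_centre (a point): middle-sized of the five loose plain steel spanner sockets: an upright round cylinder, 32 mm diameter, 46 mm high, hexagonal mouth up; the point is its centre, half-way up (23 mm above its foot); z is its upright axis; its yaw means nothing
- socket_38_centre (a point): second largest of the five loose plain steel spanner sockets: an upright round cylinder, 38 mm diameter, 49 mm high, hexagonal mouth up; the point is its centre, half-way up (24.5 mm above its foot); z is its upright axis; its yaw means nothing
- socket_44_centre (a point): largest of the five loose plain steel spanner sockets: an upright round cylinder, 44 mm diameter, 52 mm high, hexagonal mouth up; the point is its centre, half-way up (26 mm above its foot); z is its upright axis; its yaw means nothing
- tray: fixed flat aluminium strip on the bench, 70 x 350 x 8 mm, with five flat dark round 47 mm marks (no recess) in a row; origin at the middle of its underside, under the middle mark; y runs along the row; marks at x = 0, y = -120, -60, 0, 60, 120 mm. A shelf overhangs the bench's back (world x over 0.62 m, 0.45 m up): carry things low, or the wrist may strike it
- end_plate: fixed dark upright plate, 66 x 10 mm and 45 mm high with an 18 mm wide foot, that stands across one end of the tray (either end; at y = +165 or -165 mm in the tray's frame); the other end has only a low flat 4 mm strip; origin at the centre of its underside, on the tray's top, 45 mm from the centre of the nearest mark
- board: small green circuit board lying on the bench beyond the tray's left end, 50 x 70 x 18 mm; a bystander, not to be moved; origin at the centre of its underside, y along its length
- cutters: blue-handled side cutters lying on the bench between the tray and the front edge, 58 x 138 x 14 mm; a bystander, not to be moved; origin at the centre of its underside, y along its length
- spanner: combination spanner lying on the bench near its front edge, in front of the sockets, 29 x 163 x 7 mm; a bystander, not to be moved; origin at the centre of its underside, y along its length
Mind the look-alikes: they are no part of the job. Leave any purple look-alike of the part that bears socket_38_centre alone.

How it is judged:
At the end, for the whole second after the job is handed in: Every socket stands upright (tilt under 0.1 rad) on the tray at rest (height within 4 mm), within 12 mm of its mark's centre across the row and about 12 mm along it: counted from the tall end plate, the marks carry the 20, 26, 32, 38 and 44 mm sockets (horizontal distance between socket_20_centre and end_plate between 0.033 and 0.058 m and x of socket_20_centre in the frame of tray between -0.012 and 0.012 m and height (world z) of socket_20_centre between 0.024 and 0.032 m and angle between each of socket_20_centre, socket_26_centre, socket_32_centre, socket_38_centre, socket_44_centre's own z axis and vertical below 0.1 rad and linear speed of each of socket_20, socket_26, socket_32, socket_38, socket_44 below 0.02 m/s and horizontal distance between socket_26_centre and end_plate between 0.093 and 0.118 m and x of socket_26_centre in the frame of tray between -0.012 and 0.012 m and height (world z) of socket_26_centre between 0.0255 and 0.0335 m and horizontal distance between socket_32_centre and end_plate between 0.153 and 0.178 m and x of socket_32_centre in the frame of tray between -0.012 and 0.012 m and height (world z) of socket_32_centre between 0.027 and 0.035 m and horizontal distance between socket_38_centre and end_plate between 0.213 and 0.238 m and x of socket_38_centre in the frame of tray between -0.012 and 0.012 m and height (world z) of socket_38_centre between 0.0285 and 0.0365 m and horizontal distance between socket_44_centre and end_plate between 0.273 and 0.298 m and x of socket_44_centre in the frame of tray between -0.012 and 0.012 m and height (world z) of socket_44_centre between 0.03 and 0.038 m); the robot touches nothing.
It fails at once if a socket is knocked over (tilt over 0.8 rad) (angle between any of socket_20_centre, socket_26_centre, socket_32_centre, socket_38_centre, socket_44_centre's own z axis and vertical above 0.8 rad).
It fails at once if the circuit board, the side cutters or the spanner is moved by more than 20 mm (distance of any of board, cutters, spanner from where it was at the start of the episode above 0.02 m).
It also fails if it takes over 133 s, if anything falls off the work surface, if the arm or the gripper's body presses on something with over 40 N, if the wrist force passes 120 N, or if a joint passes its speed limit or range.

## Working session

There is one attempt and no reset: what is moved stays moved. The work goes in short steps, Python scripts to look and compute and a shell command to move; the robot and the scene stay as the last step left them, time stands still between calls to the robot, and variables do not carry over. Pictures are saved under pics/ and viewed, and the job is handed in when it is done.

```bash
mkdir -p pics; ls; python3 - <<'E'
from workcell import bot, grab_frame
import cv2,numpy as np
print(bot.observe())
for n in("top","side"):
    f=grab_frame(n); np.savez(f"{n}0.npz",**f)
    cv2.imwrite(f"pics/{n}0.png",f["img"][:,:,::-1]); print(n,f["fovy"],f["cx"],f["cy"],f["R"],f["t"])
E
```

```text
pics
{'clock': 0.0, 'qpos': array([ 1.1267933 ,  0.52203019, -0.03635902,  1.5999944 ,  0.02118418,
        1.0211053 , -0.11282562]), 'qd': array([ 0.000833  ,  0.00050681,  0.0018234 ,  0.0006826 ,  0.00076667,
       -0.00101821,  0.00164401]), 'joint_efforts': array([-3.56847358e-04, -9.27109337e+01,  1.97977535e+00, -3.69940424e+01,
        1.78039883e-02,  8.22678121e-03, -1.05129524e-05]), 'position': array([ 0.22808759, -0.58153163,  0.23072017]), 'tool_rot': array([-1.52458481,  1.56964318,  1.99079418]), 'force': array([ 0.0715848 , -0.39982891, -0.41039559]), 'moment': array([ 0.02071338,  0.05441694, -0.00989102]), 'grip_width': 0.08523581190267848}
top 43.04044914769598 246.36855369376477 194.12181749887674 [[-0.00436838 -0.99991341  0.01241336]
 [-0.98630851  0.00226187 -0.16489511]
 [ 0.16485276 -0.01296373 -0.98623299]] [0.00568919 0.4434057  1.66673229]
side 46.125021985305054 251.30055344159422 194.08752328157186 [[ 0.97150979 -0.23694004  0.00530619]
 [-0.13169874 -0.55833909 -0.81909273]
 [ 0.19703852  0.79505779 -0.57363659]] [-0.41778328  0.1015217   1.63285934]
```

View pics/top0.png

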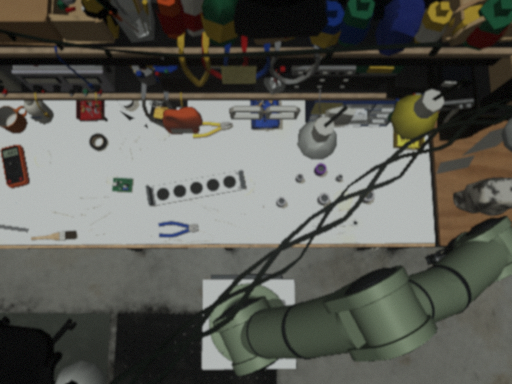

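View pics/side0.png

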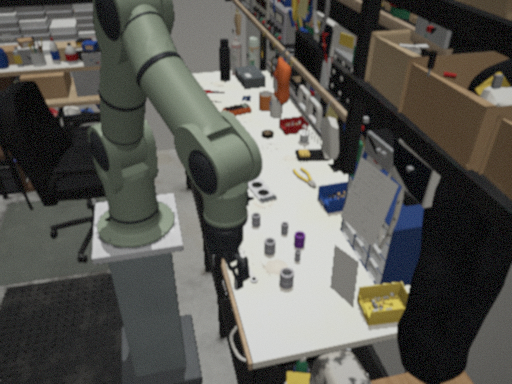

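```bash
cat > h.py <<'E'
import cv2,numpy as np
from workcell import bot, grab_frame
def ray(f,u,v,z):
    F=192/np.tan(np.radians(float(f["fovy"]))/2)
    d=np.array([(u-f["cx"])/F,(v-f["cy"])/F,1.]); R=f["R"];c=-R.T@f["t"];w=R.T@d
    return c+w*(z-c[2])/w[2]
def proj(f,X):
    F=192/np.tan(np.radians(float(f["fovy"]))/2)
    p=f["R"]@np.array(X)+f["t"]; return F*p[0]/p[2]+f["cx"],F*p[1]/p[2]+f["cy"]
def crop(f,x0,y0,x1,y1,s,name):
    cv2.imwrite(name,cv2.resize(f["img"][y0:y1,x0:x1,::-1],None,fx=s,fy=s,interpolation=cv2.INTER_CUBIC))
E
python3 - <<'E'
from h import *
f=dict(np.load("top0.npz")); g=dict(np.load("side0.npz"))
crop(f,255,140,395,250,5,"pics/a1.png");crop(f,100,150,260,250,5,"pics/a2.png");crop(g,210,160,350,300,4,"pics/a3.png")
E
```

```text
(no output)
```

View pics/a1.png

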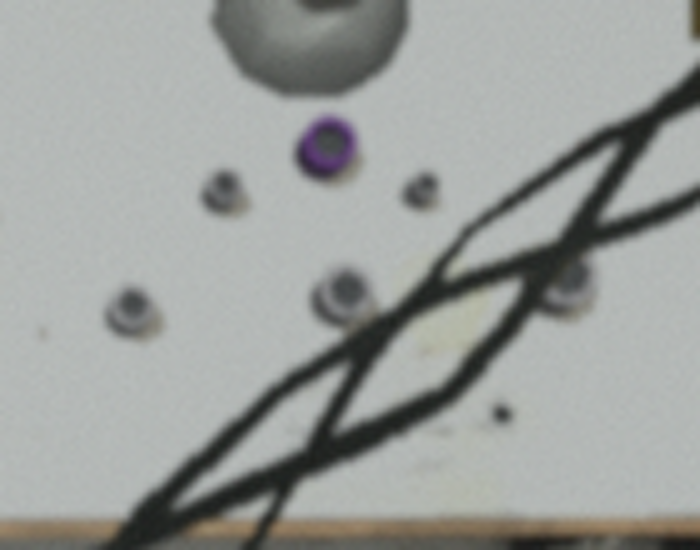

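View pics/a2.png

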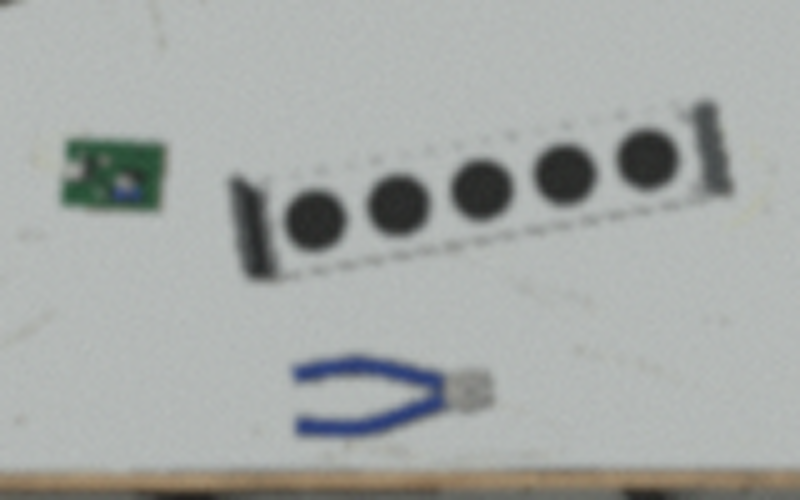

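View pics/a3.png

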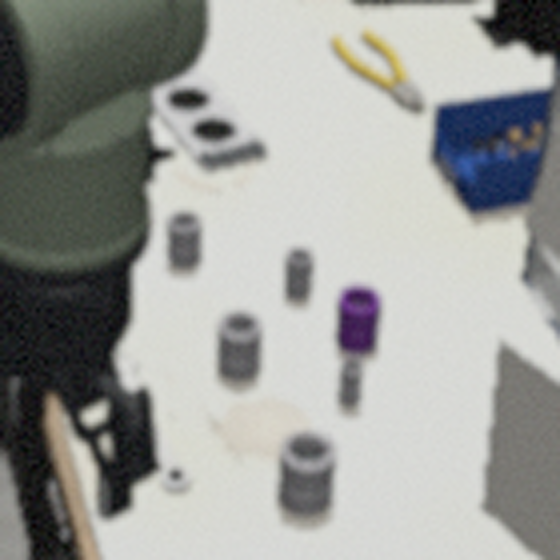

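```bash
python3 - <<'E'
from h import *
f=dict(np.load("top0.npz")); g=dict(np.load("side0.npz"))
print("cam",-f["R"].T@f["t"],-g["R"].T@g["t"])
def blobs(f,roi,th,amin,zs):
    x0,y0,x1,y1=roi
    im=cv2.cvtColor(f["img"],cv2.COLOR_RGB2GRAY)[y0:y1,x0:x1]
    im=cv2.resize(im,None,fx=4,fy=4,interpolation=cv2.INTER_CUBIC)
    m=(im<th).astype(np.uint8)
    n,l,s,c=cv2.connectedComponentsWithStats(m)
    for i in range(1,n):
        if s[i,4]>amin*16:
            u,v=(c[i]+.5)/4-.5+[x0,y0]
            b=s[i,:4]/4+[x0,y0,0,0]
            print(np.round([u,v],1),s[i,4]/16,b,[ray(f,u,v,z).round(4)[:2] for z in zs])
print(np.median(f["img"][160:240,260:300],(0,1)))
print("sock top");blobs(f,(265,160,395,225),140,8,(.0,.02,.026))
print("sock side");blobs(g,(245,205,310,295),135,15,(.02,.023,.026))
print("marks");blobs(f,(140,165,250,215),90,20,(.008,.012,.053))
E
```

```text
cam [0.16259426 0.02629283 1.71683118] [ 0.09751465 -1.34052358  1.02204039]
[180. 184. 182.]
sock top
[351.7 195.6] 1456.625 [300.25 160.    94.75  65.  ] [array([ 0.4432, -0.3738]), array([ 0.4399, -0.3691]), array([ 0.439 , -0.3677])]
[320.  169.8] 140.3125 [313.5  163.25  13.5   13.75] [array([ 0.5382, -0.2626]), array([ 0.5338, -0.2592]), array([ 0.5325, -0.2582])]
[299.3 178.4] 59.9375 [295.25 174.     9.     9.25] [array([ 0.5063, -0.187 ]), array([ 0.5023, -0.1846]), array([ 0.5011, -0.1838])]
[338.8 178. ] 43.125 [335.5  174.5    7.25   7.75] [array([ 0.5076, -0.3296]), array([ 0.5036, -0.3254]), array([ 0.5024, -0.3242])]
[281.  202.6] 79.625 [276.   197.5   10.75  10.25] [array([ 0.4185, -0.1197]), array([ 0.4155, -0.118 ]), array([ 0.4146, -0.1174])]
[354.9 222.4] 14.375 [353.25 220.75   4.25   4.25] [array([ 0.3468, -0.3813]), array([ 0.3446, -0.3765]), array([ 0.344 , -0.3751])]
sock side
[245.6 213.6] 38.4375 [245.   205.     2.5   18.75] [array([ 0.392 , -0.0675]), array([ 0.3911, -0.0714]), array([ 0.3902, -0.0752])]
[255.6 220.4] 86.5625 [252.25 213.75   7.5   13.75
[... 1210 characters left out ...]
[0.4943, 0.0654]), array([0.4936, 0.0653]), array([0.4856, 0.0644])]
[212.5 184.5] 99.5 [207.25 179.5   11.5   11.  ] [array([0.4834, 0.1244]), array([0.4826, 0.1241]), array([0.4749, 0.1218])]
[195.9 187.5] 100.0 [190.75 182.5   11.5   11.25] [array([0.4725, 0.1834]), array([0.4717, 0.1831]), array([0.4643, 0.1793])]
[179.3 190.6] 102.3125 [174.   185.5   11.5   11.25] [array([0.4614, 0.2424]), array([0.4607, 0.2419]), array([0.4535, 0.2367])]
[150.2 195.8] 86.125 [147.  186.5   7.5  19. ] [array([0.4429, 0.3451]), array([0.4423, 0.3443]), array([0.4355, 0.3367])]
[162.6 193.7] 100.4375 [157.5  188.5   11.25  11.25] [array([0.4506, 0.3014]), array([0.4499, 0.3008]), array([0.443 , 0.2942])]
```

```bash
cat >> h.py <<'E'
from scipy.spatial.transform import Rotation as Ro
def axes(o): return Ro.from_euler('xyz',o["tool_rot"]).as_matrix()
YT=np.degrees(np.arctan2(.182,.983))
def to(P):
    "rows needed (mm, tool axes) to put the TCP at P, and turn so jaw axis // tray x"
    o=bot.observe();A=axes(o)
    print("t",o["clock"],"tcp",o["position"].round(4),"F",o["force"].round(1),"w",round(o["grip_width"],4))
    print("tool axes x,y,z",*A.T.round(3)); d=A.T@(np.array(P)-o["position"])*1000
    print("shift tool mm",d.round(1))
    # turn about tool x (down): want y axis angle = YT mod 180
    a=np.degrees(np.arctan2(A[1,1],A[0,1])); e=(YT-a+90)%180-90
    print("jaw yaw",a.round(2),"need world yaw",e.round(2),"=> turn about tool x",(-e).round(2))
E
python3 - <<'E'
from h import *
f=dict(np.load("top0.npz")); g=dict(np.load("side0.npz"))
def c(x,y): return (255+(x+.5)/5-.5,140+(y+.5)/5-.5)
def s(x,y): return (210+(x+.5)/4-.5,160+(y+.5)/4-.5)
for n,p,h in(("20",(425,183),.04),("26",(228,183),.043),("32",(133,302),.046),("38",(347,290),.049),("44",(570,277),.052)): print(n,ray(f,*c(*p),h))
for n,p,h in(("20",(350,366),.04),("26",(299,257),.043),("32",(185,222),.046),("38",(240,325),.049),("44",(307,446),.052)): print(n,ray(g,*s(*p),h))
for h in(0,.1,.2,.3,.4):
    X=ray(f,318,140,h);print(h,X.round(3),proj(g,X))
to([.4,-.2,.2])
E
```

```text
20 [ 0.50612659 -0.32441558  0.04      ]
26 [ 0.50576456 -0.18506401  0.043     ]
32 [ 0.42088986 -0.11664412  0.046     ]
38 [ 0.42850236 -0.265439    0.049     ]
44 [ 0.43680713 -0.42058386  0.052     ]
20 [ 0.5025551  -0.32414177  0.04      ]
26 [ 0.5026331  -0.18443825  0.043     ]
32 [ 0.4177852  -0.11749854  0.046     ]
38 [ 0.42686222 -0.26536539  0.049     ]
44 [ 0.43770829 -0.41387961  0.052     ]
0 [ 0.649 -0.259  0.   ] (np.float64(330.8200291456237), np.float64(240.6006815213638))
0.1 [ 0.621 -0.242  0.1  ] (np.float64(324.18023648956716), np.float64(215.9445558638862))
0.2 [ 0.593 -0.225  0.2  ] (np.float64(317.0865422164136), np.float64(189.60291743710997))
0.3 [ 0.564 -0.209  0.3  ] (np.float64(309.4907555202216), np.float64(161.39681508572477))
0.4 [ 0.536 -0.192  0.4  ] (np.float64(301.33761340945614), np.float64(131.12103588606232))
t 0.1 tcp [ 0.228  -0.5816  0.2308] F [-0.1  0.2  1.1] w 0.0856
tool axes x,y,z [-0.     0.001 -1.   ] [ 0.365 -0.931 -0.001] [-0.931 -0.365  0.   ]
shift tool mm [  31.1 -292.4 -299.4]
jaw yaw -68.58 need world yaw 79.07 => turn about tool x -79.07
```

```bash
python3 - <<'E'
from h import *
f=dict(np.load("top0.npz")); g=dict(np.load("side0.npz"))
for h in(.45,.5,.6,.7,.8,.9,1.):
    X=ray(f,318,140,h);print(h,X.round(3),np.round(proj(g,X)))
crop(g,240,20,360,220,3,"pics/a4.png")
E
```

```text
0.45 [ 0.522 -0.184  0.45 ] [297. 115.]
0.5 [ 0.508 -0.176  0.5  ] [293.  99.]
0.6 [ 0.479 -0.159  0.6  ] [283.  63.]
0.7 [ 0.451 -0.142  0.7  ] [273.  25.]
0.8 [ 0.422 -0.126  0.8  ] [262. -16.]
0.9 [ 0.394 -0.109  0.9  ] [250. -61.]
1.0 [ 0.366 -0.093  1.   ] [ 236. -110.]
```

View pics/a4.png

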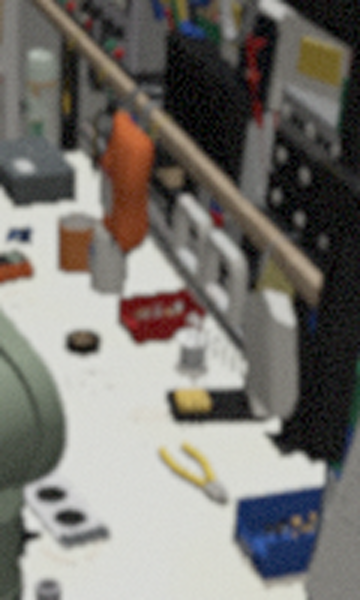

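```bash
python3 -m pendant '[[0,0,0,-9.9],[0,0,0,-9.9],[0,0,0,-9.9],[0,0,0,-9.9],[0,0,0,-9.9],[0,0,0,-9.9],[0,0,0,-9.9],[0,0,0,-9.8],[0,0,0,0]]' 1 60; python3 -c "
from h import *
to([.437,-.417,.15])"
```

```text
clock: 1.23
position: [0.2279, -0.5818, 0.2309]
tool_rot: [2.893, 1.57, 1.505]
force: [-0.6, -0.2, 0.0]
grip_width: 0.0854
t 1.225 tcp [ 0.2279 -0.5818  0.2309] F [-0.6 -0.2  0. ] w 0.0854
tool axes x,y,z [ 0.     0.001 -1.   ] [0.983 0.181 0.   ] [ 0.181 -0.983 -0.001]
shift tool mm [  81.1  235.5 -124.1]
jaw yaw 10.45 need world yaw 0.04 => turn about tool x -0.04
```

```bash
python3 -m pendant '[[0,50,-25,0],[10,50,-25,0],[20,50,-25,0],[20,50,-25,0],[20,35,-24,0],[10,0,0,0],[0,0,0,0],[0,0,0,0]]'; python3 - <<'E'
from h import *
to([.437,-.417,.01])
for n in("top","side"):
    f=grab_frame(n); np.savez(n+"1.npz",**f)
    crop(f,*((265,150,405,240) if n=="top" else (200,180,340,300)),5,f"pics/b_{n}.png")
    print(proj(f,bot.observe()["position"]))
E
```

```text
clock: 2.22
position: [0.4359, -0.4182, 0.1518]
tool_rot: [-0.139, 1.57, -1.529]
force: [-0.9, 0.1, -0.6]
grip_width: 0.0853
t 2.225 tcp [ 0.4359 -0.4182  0.1518] F [-0.9  0.1 -0.6] w 0.0853
tool axes x,y,z [ 0.    -0.001 -1.   ] [ 0.984  0.179 -0.   ] [ 0.179 -0.984  0.001]
shift tool mm [141.8   1.4  -1.1]
jaw yaw 10.33 need world yaw 0.16 => turn about tool x -0.16
(np.float64(375.82099168603906), np.float64(190.28814554183052))
(np.float64(287.9921642319433), np.float64(247.22185412758404))
```

View pics/b_top.png

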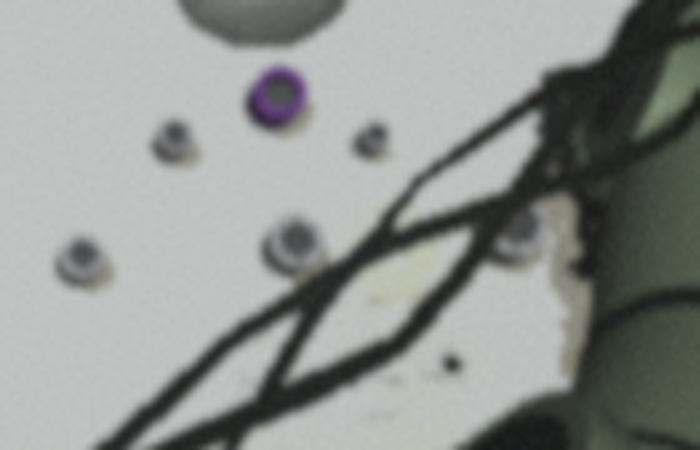

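View pics/b_side.png

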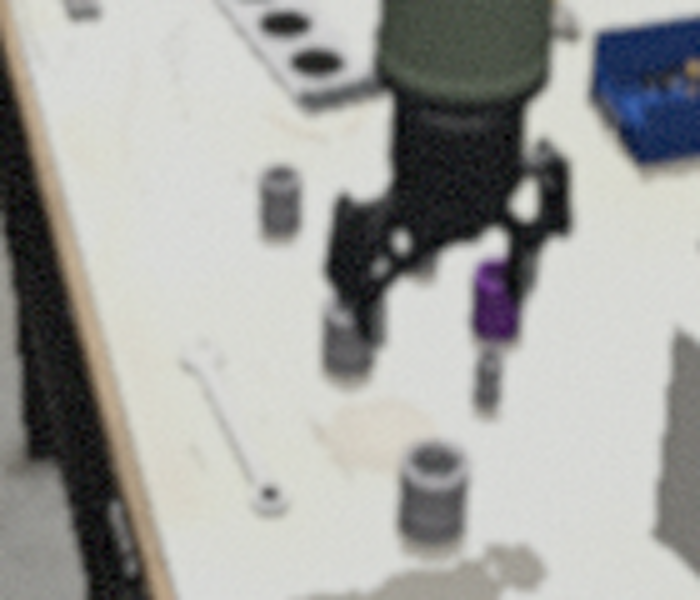

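```bash
python3 - <<'E'
from h import *
f=dict(np.load("top1.npz")); g=dict(np.load("side1.npz"))
def c(x,y): return (265+(x+.5)/5-.5,150+(y+.5)/5-.5)
def s(x,y): return (200+(x+.5)/5-.5,180+(y+.5)/5-.5)
for n,p,h in(("20",(374,136),.04),("26",(177,134),.043),("32",(83,252),.046),("38",(297,240),.049),("44",(520,228),.052)): print(n,ray(f,*c(*p),h))
for n,p,h in(("20",(489,354),.04),("32",(282,176),.046),("38",(351,303),.049),("44",(435,461),.052)): print(n,ray(g,*s(*p),h))
print(ray(g,*s(433,497),.026), "44 silh centre")
to([.437,-.419,.008])
E
```

```text
20 [ 0.50397267 -0.32363192  0.04      ]
26 [ 0.50504934 -0.18434438  0.043     ]
32 [ 0.42088986 -0.11664412  0.046     ]
38 [ 0.42850236 -0.265439    0.049     ]
44 [ 0.43610245 -0.42055152  0.052     ]
20 [ 0.50451611 -0.32106002  0.04      ]
32 [ 0.41867691 -0.11577666  0.046     ]
38 [ 0.42832778 -0.26225491  0.049     ]
44 [ 0.43751622 -0.41676188  0.052     ]
[ 0.43629193 -0.42097836  0.026     ] 44 silh centre
t 2.325 tcp [ 0.4361 -0.4181  0.1519] F [-0.1  0.2 -0.4] w 0.0854
tool axes x,y,z [ 0.    -0.001 -1.   ] [0.984 0.18  0.   ] [ 0.18  -0.984  0.001]
shift tool mm [143.9   0.7   1. ]
jaw yaw 10.38 need world yaw 0.11 => turn about tool x -0.11
```

```bash
python3 -m pendant '[[40,0.5,1,0],[40,0,0,0],[30,0,0,0],[20,0,0,0],[12,0,0,0],[0,0,0,0]]'; python3 -m pendant '[[0,0,0,0],[0,0,0,0],[0,0,0,0],[0,0,0,0],[0,0,0,0],[0,0,0,0]]' -1 50;python3 -m pendant '[[0,0,0,0],[0,0,0,0]]'
```

```text
clock: 3.08
position: [0.4372, -0.418, 0.0092]
tool_rot: [-2.404, 1.571, 2.491]
force: [-0.0, 0.1, 0.5]
grip_width: 0.085
clock: 3.82
position: [0.4376, -0.4183, 0.0102]
tool_rot: [0.499, 1.57, -0.888]
force: [-2.3, 0.9, 9.5]
grip_width: 0.0431
clock: 4.08
position: [0.4376, -0.4183, 0.0102]
tool_rot: [0.525, 1.57, -0.862]
force: [-2.6, 1.5, 8.2]
grip_width: 0.0433
```

```bash
python3 -m pendant '[[-30,0,0,0],[-50,0,0,0],[-10,10,-30,0],[0,15,-50,0],[0,15,-50,0],[0,15,-50,0],[0,15,-50,0],[0,15,-50,0],[0,15,-50,0],[0,15,-50,0],[0,15,-50,0],[0,13,-36,0]]'; python3 -m pendant '[[0,0,0,0],[0,0,0,0]]'; python3 -c "
from h import *
to([.4943,.0654,.019])
for n in('top','side'):
    f=grab_frame(n); np.savez(n+'2.npz',**f)
    crop(f,*((140,150,280,220) if n=='top' else (190,130,330,250)),5,f'pics/c_{n}.png')
"
```

```text
clock: 5.58
position: [0.4928, 0.0687, 0.0997]
tool_rot: [1.972, 1.57, 0.587]
force: [1.1, -1.0, -2.3]
grip_width: 0.0432
clock: 5.82
position: [0.4927, 0.0657, 0.0993]
tool_rot: [-0.58, 1.57, -1.968]
force: [0.2, -1.1, -2.6]
grip_width: 0.0429
t 5.825 tcp [0.4927 0.0657 0.0993] F [ 0.2 -1.1 -2.6] w 0.0429
tool axes x,y,z [-0.    -0.001 -1.   ] [ 0.983  0.182 -0.   ] [ 0.182 -0.983  0.   ]
shift tool mm [80.3  1.6  0.6]
jaw yaw 10.51 need world yaw -0.02 => turn about tool x 0.02
```

View pics/c_side.png

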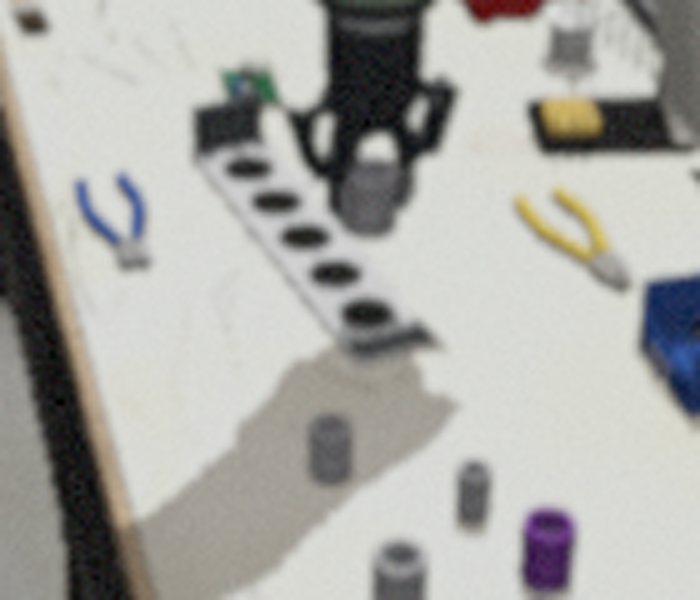

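View pics/c_top.png

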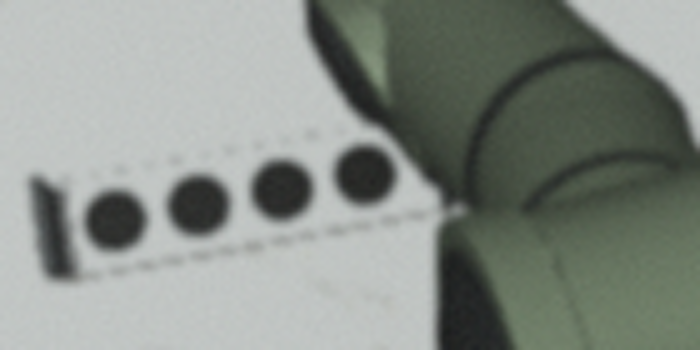

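```bash
python3 - <<'E'
from h import *
g=dict(np.load("side2.npz"))
def s(x,y): return (190+(x+.5)/5-.5,130+(y+.5)/5-.5)
for p in((368,313),(337,273),(305,236),(277,201),(249,167)): print(ray(g,*s(*p),.008).round(4))
print("32",ray(g,*s(331,428),.046).round(4),"26",ray(g,*s(475,471),.043).round(4),"38",ray(g,*s(400,553),.049).round(4))
o=bot.observe()["position"]
for z in(.089,.0): 
  u,v=proj(g,[o[0],o[1],z]);print("tcp",z,(u-190)*5+2,(v-130)*5+2)
E
```

```text
[0.4946 0.0668 0.008 ]
[0.4848 0.1274 0.008 ]
[0.4726 0.187  0.008 ]
[0.4624 0.2457 0.008 ]
[0.4513 0.3057 0.008 ]
32 [ 0.4174 -0.1179  0.046 ] 26 [ 0.5035 -0.1842  0.043 ] 38 [ 0.4277 -0.2621  0.049 ]
tcp 0.089 368.4121219147708 227.7790171622311
tcp 0.0 366.09788918752156 322.7435025783276
```

```bash
python3 -m pendant '[[30,2,-0.7,0],[25,0,0,0],[15,0,0,0],[7,0,0,0],[3,0,0,0],[0,0,0,0],[0,0,0,0]]'; python3 -c "
from h import *
to([.4946,.0668,.0185])"
```

```text
clock: 6.8
position: [0.495, 0.0674, 0.0198]
tool_rot: [1.556, 1.57, 0.169]
force: [-0.5, 0.1, -3.1]
grip_width: 0.0429
t 6.8 tcp [0.495  0.0674 0.0198] F [-0.5  0.1 -3.1] w 0.0429
tool axes x,y,z [ 0.001  0.    -1.   ] [0.983 0.182 0.001] [ 0.182 -0.983  0.   ]
shift tool mm [ 1.3 -0.5  0.5]
jaw yaw 10.51 need world yaw -0.02 => turn about tool x 0.02
```

```bash
python3 -m pendant '[[1.5,0,0.5,0],[0,0,0,0],[0,0,0,0]]'; python3 -m pendant '[[0,0,0,0],[0,0,0,0],[0,0,0,0],[0,0,0,0]]' 1; python3 -m pendant '[[-20,0,0,0],[-40,0,0,0],[-30,0,0,0],[0,0,0,0],[0,0,0,0]]';  python3 -c "
from h import *
to([.4282,-.2635,.01])
for n in('side',):
    f=grab_frame(n); np.savez(n+'3.npz',**f)
    crop(f,190,130,330,250,5,f'pics/d_{n}.png')
"
```

```text
clock: 7.18
position: [0.495, 0.067, 0.0182]
tool_rot: [1.525, 1.57, 0.137]
force: [-0.6, -0.1, 5.1]
grip_width: 0.0433
clock: 7.68
position: [0.4948, 0.0669, 0.0178]
tool_rot: [2.474, 1.571, 1.087]
force: [1.0, -0.0, -0.1]
grip_width: 0.0852
clock: 8.3
position: [0.4946, 0.0667, 0.1074]
tool_rot: [-1.282, 1.57, -2.67]
force: [-0.1, -0.1, -0.2]
grip_width: 0.0857
t 8.3 tcp [0.4946 0.0667 0.1074] F [-0.1 -0.1 -0.2] w 0.0857
tool axes x,y,z [-0. -0. -1.] [ 0.983  0.182 -0.   ] [ 0.182 -0.983  0.   ]
shift tool mm [  97.5 -125.4  312.6]
jaw yaw 10.5 need world yaw -0.01 => turn about tool x 0.01
```

View pics/d_side.png

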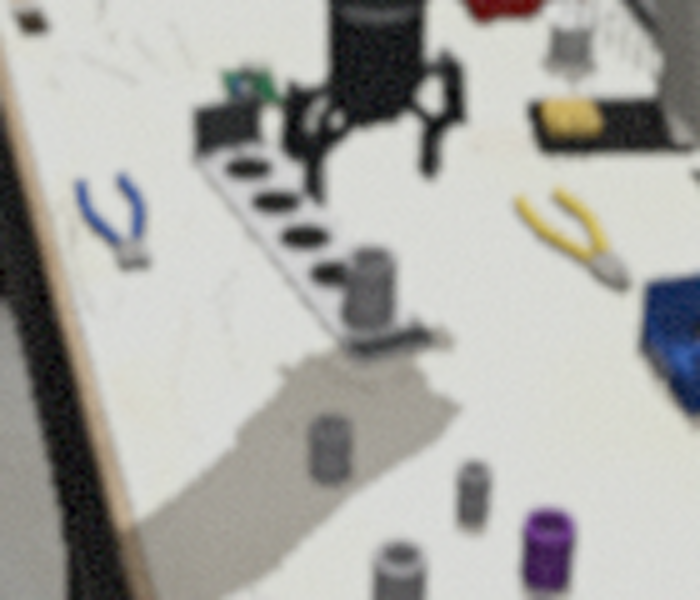

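```bash
python3 -m pendant '[[0,-20,50,0],[0,-20,50,0],[0,-20,50,0],[0,-20,50,0],[0,-20,50,0],[0,-20,50,0],[0,-5.4,12.6,0],[0,0,0,0],[0,0,0,0],[0,0,0,0]]'; python3 -c "
from h import *
to([.4282,-.2635,.01])
f=grab_frame('side')
crop(f,200,180,340,300,5,'pics/e.png')
"
```

```text
clock: 9.6
position: [0.429, -0.262, 0.1077]
tool_rot: [3.087, 1.57, 1.702]
force: [0.6, -0.5, -0.6]
grip_width: 0.0856
t 9.6 tcp [ 0.429  -0.262   0.1077] F [ 0.6 -0.5 -0.6] w 0.0856
tool axes x,y,z [-0.  0. -1.] [0.983 0.185 0.   ] [ 0.185 -0.983 -0.   ]
shift tool mm [97.7 -1.1  1.4]
jaw yaw 10.64 need world yaw -0.15 => turn about tool x 0.15
```

View pics/e.png

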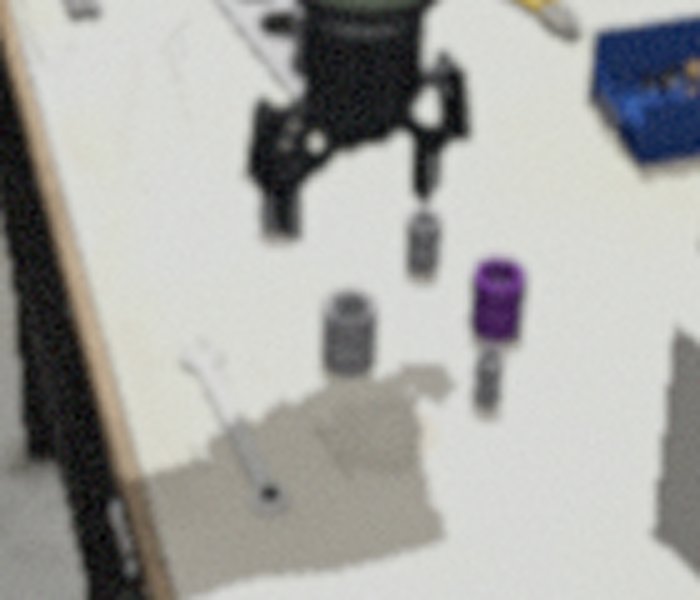

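```bash
python3 -m pendant '[[35,-1,1.3,0],[30,0,0,0],[20,0,0,0],[12,0,0,0],[0,0,0,0],[0,0,0,0]]'; python3 -m pendant '[[0,0,0,0],[0,0,0,0],[0,0,0,0],[0,0,0,0],[0,0,0,0],[0,0,0,0],[0,0,0,0]]' -1 50; python3 -c "
from h import *
to([.4837,.1258,.1])"
```

```text
clock: 10.4
position: [0.4282, -0.2648, 0.0115]
tool_rot: [0.934, 1.57, -0.454]
force: [0.2, -0.4, -0.1]
grip_width: 0.0856
clock: 11.28
position: [0.4279, -0.2649, 0.0112]
tool_rot: [0.417, 1.57, -0.97]
force: [-1.1, 1.8, 8.7]
grip_width: 0.037
t 11.275 tcp [ 0.4279 -0.2649  0.0112] F [-1.1  1.8  8.7] w 0.037
tool axes x,y,z [ 0. -0. -1.] [0.983 0.182 0.   ] [ 0.182 -0.983  0.   ]
shift tool mm [ -88.9  126.1 -374. ]
jaw yaw 10.5 need world yaw -0.01 => turn about tool x 0.01
```

```bash
python3 -m pendant '[[-30,0,0,0],[-50,0,0,0],[-9,10,-24,0],[0,15,-50,0],[0,15,-50,0],[0,15,-50,0],[0,15,-50,0],[0,15,-50,0],[0,16,-50,0],[0,15,-30,0],[0,10,-20,0],[0,0,0,0]]'; python3 -m pendant '[[0,0,0,0],[0,0,0,0]]';python3 -c "
from h import *
to([.4837,.1258,.019])"
```

```text
clock: 12.78
position: [0.4834, 0.1276, 0.0997]
tool_rot: [2.983, 1.57, 1.598]
force: [-1.1, -1.1, -2.0]
grip_width: 0.0369
clock: 13.02
position: [0.4833, 0.1249, 0.0998]
tool_rot: [-0.651, 1.57, -2.039]
force: [-1.1, -0.3, -2.5]
grip_width: 0.0369
t 13.025 tcp [0.4833 0.1249 0.0998] F [-1.1 -0.3 -2.5] w 0.0369
tool axes x,y,z [-0. -0. -1.] [ 0.983  0.181 -0.   ] [ 0.181 -0.983  0.   ]
shift tool mm [80.8  0.6 -0.8]
jaw yaw 10.45 need world yaw 0.04 => turn about tool x -0.04
```

```bash
python3 -m pendant '[[30,0.5,-0.8,0],[25,0,0,0],[15,0,0,0],[7,0,0,0],[3,0,0,0],[0,0,0,0],[1,0,0,0],[0,0,0,0],[0,0,0,0]]'; python3 -m pendant '[[0,0,0,0],[0,0,0,0],[0,0,0,0],[0,0,0,0]]' 1; python3 -m pendant '[[-20,0,0,0],[-40,0,0,0],[-30,0,0,0],[0,0,0,0]]';  python3 -c "
from h import *
to([.418,-.1175,.01])
f=grab_frame('side'); crop(f,190,130,330,250,5,'pics/f.png')"
```

```text
clock: 14.15
position: [0.4841, 0.1269, 0.0192]
tool_rot: [1.648, 1.57, 0.261]
force: [-0.4, -0.7, 7.0]
grip_width: 0.0369
clock: 14.65
position: [0.4838, 0.1268, 0.0188]
tool_rot: [-2.063, 1.571, 2.833]
force: [-1.4, -0.0, 0.4]
grip_width: 0.0854
clock: 15.15
position: [0.4848, 0.127, 0.1106]
tool_rot: [1.646, 1.567, 0.258]
force: [-0.1, -0.1, 0.1]
grip_width: 0.0854
t 15.15 tcp [0.4848 0.127  0.1106] F [-0.1 -0.1  0.1] w 0.0854
tool axes x,y,z [ 0.003  0.001 -1.   ] [0.983 0.182 0.003] [ 0.182 -0.983 -0.   ]
shift tool mm [ 100.2 -110.6  228.2]
jaw yaw 10.49 need world yaw -0.0 => turn about tool x 0.0
```

View pics/f.png

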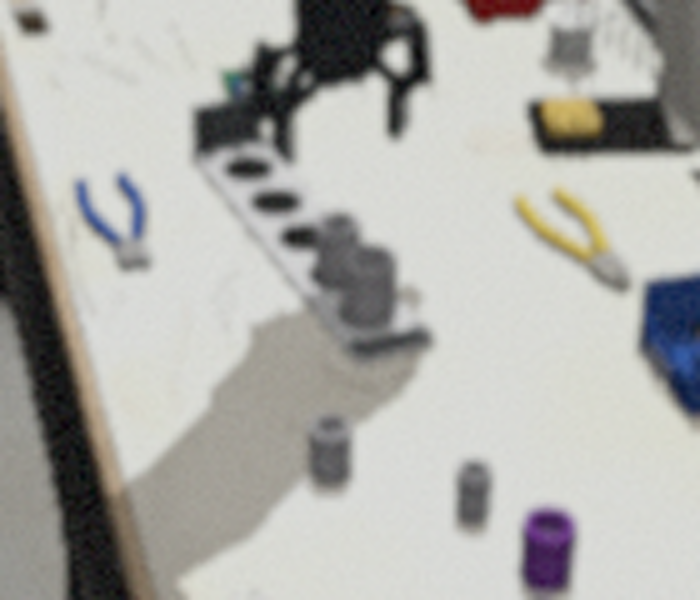

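```bash
python3 -m pendant '[[0,-20,45,0],[0,-20,45,0],[0,-20,45,0],[0,-20,45,0],[0,-20,40,0],[0,-10,8,0],[0,0,0,0],[0,0,0,0],[0,0,0,0]]'; python3 -c "
from h import *
to([.418,-.1175,.01])"
```

```text
clock: 16.32
position: [0.4177, -0.1164, 0.1087]
tool_rot: [2.702, 1.57, 1.317]
force: [0.3, -0.4, 0.3]
grip_width: 0.0858
t 16.325 tcp [ 0.4177 -0.1164  0.1087] F [ 0.3 -0.4  0.3] w 0.0858
tool axes x,y,z [ 0.  0. -1.] [0.983 0.184 0.   ] [ 0.184 -0.983 -0.   ]
shift tool mm [98.7  0.1  1.2]
jaw yaw 10.62 need world yaw -0.13 => turn about tool x 0.13
```

```bash
python3 -m pendant '[[35,0,0.8,0],[30,0,0,0],[20,0,0,0],[13,0,0,0],[0,0,0,0],[0,0,0,0]]'; python3 -m pendant '[[0,0,0,0],[0,0,0,0],[0,0,0,0],[0,0,0,0],[0,0,0,0],[0,0,0,0],[0,0,0,0],[0,0,0,0]]' -1 50; python3 -c "
from h import *
to([.4728,.1848,.1])"
```

```text
clock: 17.08
position: [0.4178, -0.1181, 0.0114]
tool_rot: [1.248, 1.57, -0.139]
force: [-0.1, 0.1, 0.9]
grip_width: 0.0852
clock: 18.08
position: [0.4174, -0.1183, 0.0112]
tool_rot: [0.632, 1.57, -0.756]
force: [-1.8, 0.7, 11.8]
grip_width: 0.0307
t 18.075 tcp [ 0.4174 -0.1183  0.0112] F [-1.8  0.7 11.8] w 0.0307
tool axes x,y,z [ 0. -0. -1.] [0.983 0.182 0.   ] [ 0.182 -0.983  0.   ]
shift tool mm [ -88.9  109.8 -287.9]
jaw yaw 10.51 need world yaw -0.02 => turn about tool x 0.02
```

```bash
python3 -m pendant '[[-30,0,0,0],[-50,0,0,0],[-9,10,-20,0],[0,15,-50,0],[0,20,-50,0],[0,20,-50,0],[0,20,-50,0],[0,15,-40,0],[0,10,-28,0],[0,0,0,0],[0,0,0,0],[0,0,0,0]]'; python3 -c "
from h import *
to([.4728,.1848,.0192])"
```

```text
clock: 19.58
position: [0.4729, 0.1839, 0.0998]
tool_rot: [-0.531, 1.57, -1.92]
force: [-0.9, -0.0, -1.9]
grip_width: 0.0307
t 19.575 tcp [0.4729 0.1839 0.0998] F [-0.9 -0.  -1.9] w 0.0307
tool axes x,y,z [-0. -0. -1.] [ 0.983  0.181 -0.   ] [ 0.181 -0.983  0.   ]
shift tool mm [80.6  0.  -0.9]
jaw yaw 10.44 need world yaw 0.05 => turn about tool x -0.05
```

```bash
python3 -m pendant '[[30,0,-0.5,0],[25,0,0,0],[15,0,0,0],[7,0,0,0],[3,0,0,0],[0,0,0,0],[1,0,0,0],[0,0,0,0],[0,0,0,0]]'; python3 -m pendant '[[0,0,0,0],[0,0,0,0],[0,0,0,0],[0,0,0,0],[0,0,0,0]]' 1; python3 -m pendant '[[-20,0,0,0],[-40,0,0,0],[-30,0,0,0],[0,0,0,0],[0,0,0,0]]';  python3 -c "
from h import *
to([.5035,-.1845,.008])
f=grab_frame('side'); crop(f,190,130,330,250,5,'pics/g.png')"
```

```text
clock: 20.7
position: [0.4732, 0.1856, 0.0192]
tool_rot: [1.729, 1.57, 0.342]
force: [0.5, -0.7, 6.0]
grip_width: 0.0309
clock: 21.32
position: [0.4728, 0.1855, 0.0188]
tool_rot: [-2.146, 1.571, 2.75]
force: [0.2, -0.2, -0.1]
grip_width: 0.0854
clock: 21.95
position: [0.4727, 0.1853, 0.1084]
tool_rot: [-1.077, 1.57, -2.464]
force: [-1.5, -0.6, -0.5]
grip_width: 0.0854
t 21.95 tcp [0.4727 0.1853 0.1084] F [-1.5 -0.6 -0.5] w 0.0854
tool axes x,y,z [-0. -0. -1.] [ 0.983  0.182 -0.   ] [ 0.182 -0.983  0.   ]
shift tool mm [100.5 -37.1 369.2]
jaw yaw 10.51 need world yaw -0.02 => turn about tool x 0.02
```

View pics/g.png

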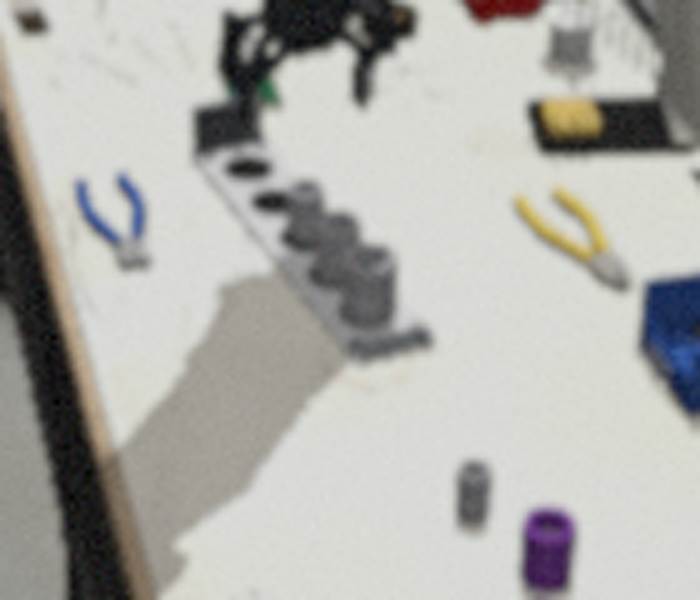

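```bash
python3 -m pendant '[[0,-5,50,0],[0,-5,50,0],[0,-5,50,0],[0,-5,50,0],[0,-5,50,0],[0,-5,50,0],[0,-4,45,0],[0,-3,24,0],[0,0,0,0],[0,0,0,0],[0,0,0,0]]'; python3 -c "
from h import *
to([.503,-.1845,.009])
f=grab_frame('side'); crop(f,220,170,340,280,5,'pics/g2.png')"
```

```text
clock: 23.38
position: [0.5038, -0.183, 0.1086]
tool_rot: [-2.536, 1.57, 2.362]
force: [0.5, 1.0, -0.3]
grip_width: 0.0854
t 23.375 tcp [ 0.5038 -0.183   0.1086] F [ 0.5  1.  -0.3] w 0.0854
tool axes x,y,z [-0.  0. -1.] [ 0.983  0.184 -0.   ] [ 0.184 -0.983 -0.001]
shift tool mm [99.6 -1.1  1.4]
jaw yaw 10.6 need world yaw -0.11 => turn about tool x 0.11
```

View pics/g2.png

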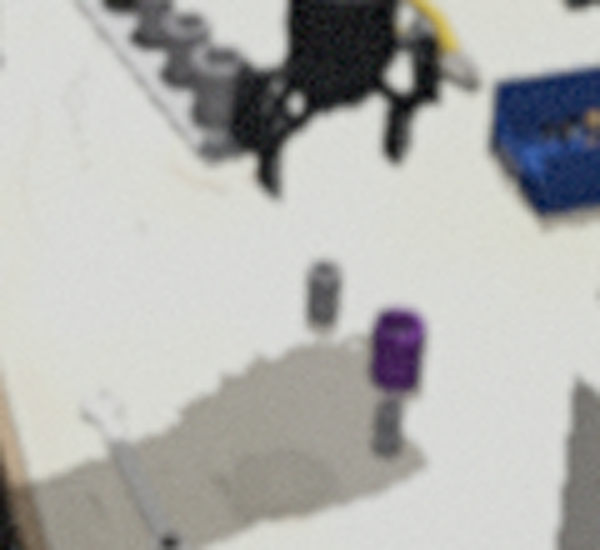

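```bash
python3 -m pendant '[[35,-0.5,0.6,0],[30,0,0,0],[20,0,0,0],[13,0,0,0],[0,0,0,0],[0,0,0,0]]'; python3 -m pendant '[[0,0,0,0],[0,0,0,0],[0,0,0,0],[0,0,0,0],[0,0,0,0],[0,0,0,0],[0,0,0,0],[0,0,0,0],[0,0,0,0]]' -1 50; python3 -c "
from h import *
to([.4619,.2438,.1])"
```

```text
clock: 24.18
position: [0.5039, -0.1847, 0.0115]
tool_rot: [1.105, 1.57, -0.282]
force: [-0.2, -0.5, -0.3]
grip_width: 0.0851
clock: 25.3
position: [0.5036, -0.1848, 0.0111]
tool_rot: [0.636, 1.57, -0.751]
force: [-1.3, 0.0, 6.7]
grip_width: 0.0249
t 25.3 tcp [ 0.5036 -0.1848  0.0111] F [-1.3  0.   6.7] w 0.0249
tool axes x,y,z [ 0. -0. -1.] [0.983 0.183 0.   ] [ 0.183 -0.983  0.   ]
shift tool mm [ -89.    37.3 -429. ]
jaw yaw 10.52 need world yaw -0.03 => turn about tool x 0.03
```

```bash
python3 -m pendant '[[-30,0,0,0],[-50,0,0,0],[-9,2,-30,0],[0,4,-55,0],[0,4,-55,0],[0,5,-55,0],[0,5,-55,0],[0,5,-55,0],[0,5,-55,0],[0,5,-45,0],[0,2,-24,0],[0,0,0,0]]';python3 -m pendant '[[0,0,0,0],[0,0,0,0]]'; python3 -c "
from h import *
to([.4619,.2438,.0192])"
```

```text
clock: 26.8
position: [0.4609, 0.2458, 0.0998]
tool_rot: [-3.111, 1.57, 1.788]
force: [0.1, 0.2, -1.2]
grip_width: 0.0247
clock: 27.05
position: [0.4618, 0.2427, 0.0998]
tool_rot: [-0.196, 1.57, -1.584]
force: [-0.0, -0.2, -1.5]
grip_width: 0.0248
t 27.05 tcp [0.4618 0.2427 0.0998] F [-0.  -0.2 -1.5] w 0.0248
tool axes x,y,z [-0. -0. -1.] [ 0.983  0.181 -0.   ] [ 0.181 -0.983  0.   ]
shift tool mm [80.6  0.3 -1.1]
jaw yaw 10.44 need world yaw 0.05 => turn about tool x -0.05
```

```bash
python3 -m pendant '[[30,0,-0.5,0],[25,0,0,0],[15,0,0,0],[7,0,0,0],[3,0,0,0],[0,0,0,0],[1,0,0,0],[0,0,0,0],[0,0,0,0]]'; python3 -m pendant '[[0,0,0,0],[0,0,0,0],[0,0,0,0],[0,0,0,0],[0,0,0,0]]' 1; python3 -m pendant '[[-20,0,0,0],[-40,0,0,0],[-30,0,0,0],[0,0,0,0],[0,0,0,0]]';  python3 -c "
from h import *
to([.5038,-.3245,.010])
f=grab_frame('side'); crop(f,190,130,330,250,5,'pics/i.png')"
```

```text
clock: 28.18
position: [0.4617, 0.2444, 0.0191]
tool_rot: [1.9, 1.57, 0.512]
force: [0.6, -0.2, 4.5]
grip_width: 0.0247
clock: 28.8
position: [0.4615, 0.2443, 0.0188]
tool_rot: [-2.905, 1.571, 1.991]
force: [-0.6, -0.3, -0.1]
grip_width: 0.0853
clock: 29.42
position: [0.4613, 0.2441, 0.1084]
tool_rot: [-0.983, 1.57, -2.37]
force: [0.3, 0.2, -0.3]
grip_width: 0.0857
t 29.425 tcp [0.4613 0.2441 0.1084] F [ 0.3  0.2 -0.3] w 0.0857
tool axes x,y,z [-0. -0. -1.] [ 0.983  0.182 -0.   ] [ 0.182 -0.983  0.   ]
shift tool mm [ 98.5 -61.9 566.8]
jaw yaw 10.51 need world yaw -0.02 => turn about tool x 0.02
```

View pics/i.png

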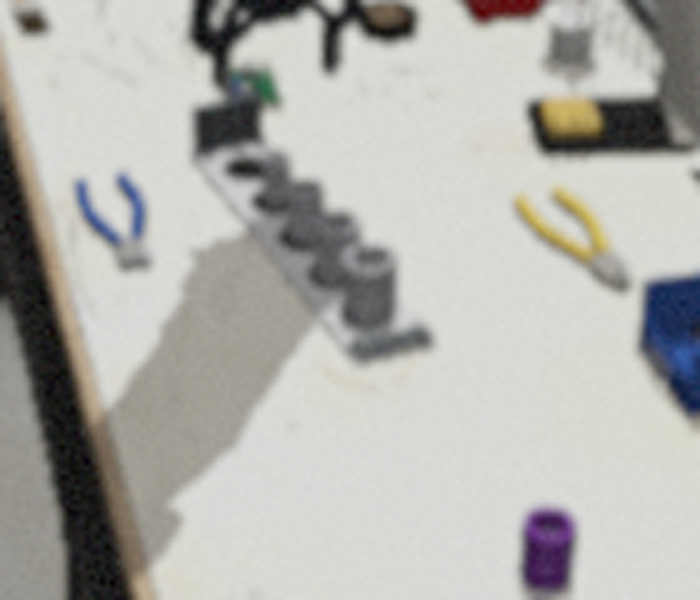

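```bash
python3 -m pendant '[[0,-5,50,0],[0,-6,55,0],[0,-6,55,0],[0,-6,55,0],[0,-6,55,0],[0,-6,55,0],[0,-6,55,0],[0,-6,55,0],[0,-6,55,0],[0,-6,50,0],[0,-3,26,0],[0,0,0,0]]'; python3 -m pendant '[[0,0,0,0],[0,0,0,0]]'; python3 -c "
from h import *
to([.5038,-.3245,.011])
f=grab_frame('side'); crop(f,220,170,340,280,5,'pics/j.png')"
```

```text
clock: 30.98
position: [0.5028, -0.3253, 0.1073]
tool_rot: [-2.048, 1.569, 2.845]
force: [0.3, 0.7, -0.7]
grip_width: 0.0852
clock: 31.22
position: [0.5039, -0.3224, 0.1086]
tool_rot: [-2.705, 1.57, 2.192]
force: [0.2, 0.5, 0.7]
grip_width: 0.0857
t 31.225 tcp [ 0.5039 -0.3224  0.1086] F [0.2 0.5 0.7] w 0.0857
tool axes x,y,z [-0.     0.001 -1.   ] [ 0.983  0.184 -0.   ] [ 0.184 -0.983 -0.001]
shift tool mm [97.6 -0.5  2.1]
jaw yaw 10.6 need world yaw -0.11 => turn about tool x 0.11
```

View pics/j.png

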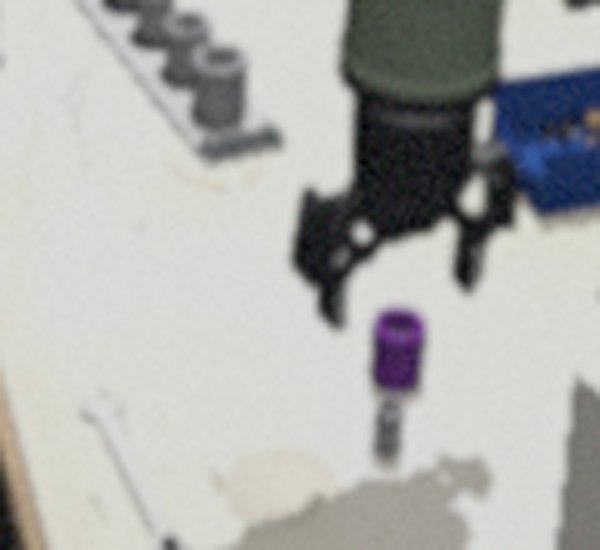

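```bash
python3 -m pendant '[[35,0,0.5,0],[30,0,0,0],[20,0,0,0],[12,0,0,0],[0,0,0,0],[0,0,0,0]]'; python3 -m pendant '[[0,0,0,0],[0,0,0,0],[0,0,0,0],[0,0,0,0],[0,0,0,0],[0,0,0,0],[0,0,0,0],[0,0,0,0],[0,0,0,0]]' -1 50; python3 -c "
from h import *
to([.451,.3028,.1])"
```

```text
clock: 32.02
position: [0.5043, -0.3242, 0.0126]
tool_rot: [0.886, 1.57, -0.501]
force: [0.5, -0.1, 0.6]
grip_width: 0.0854
clock: 33.15
position: [0.5039, -0.3241, 0.0121]
tool_rot: [0.55, 1.571, -0.837]
force: [-1.7, -0.2, 5.9]
grip_width: 0.0183
t 33.15 tcp [ 0.5039 -0.3241  0.0121] F [-1.7 -0.2  5.9] w 0.0183
tool axes x,y,z [ 0. -0. -1.] [0.983 0.182 0.   ] [ 0.182 -0.983  0.   ]
shift tool mm [ -88.1   62.3 -626. ]
jaw yaw 10.51 need world yaw -0.02 => turn about tool x 0.02
```

```bash
python3 -m pendant '[[-30,0,0,0],[-50,0,0,0],[-8,2,-26,0],[0,6,-60,0],[0,6,-60,0],[0,6,-60,0],[0,6,-60,0],[0,6,-60,0],[0,6,-60,0],[0,6,-60,0],[0,6,-60,0],[0,6,-60,0]]';python3 -m pendant '[[0,5,-40,0],[0,2,-20,0],[0,0,0,0],[0,0,0,0],[0,0,0,0]]'; python3 -c "
from h import *
to([.451,.3028,.0201])"
```

```text
clock: 34.65
position: [0.4553, 0.2447, 0.0999]
tool_rot: [1.411, 1.571, 0.023]
force: [0.3, -0.2, -1.3]
grip_width: 0.0185
clock: 35.28
position: [0.4521, 0.3016, 0.0998]
tool_rot: [0.011, 1.57, -1.378]
force: [-0.8, -0.4, -0.6]
grip_width: 0.0183
t 35.275 tcp [0.4521 0.3016 0.0998] F [-0.8 -0.4 -0.6] w 0.0183
tool axes x,y,z [ 0.    -0.001 -1.   ] [0.984 0.181 0.   ] [ 0.181 -0.984  0.001]
shift tool mm [79.7 -0.8 -1.4]
jaw yaw 10.41 need world yaw 0.08 => turn about tool x -0.08
```

```bash
python3 -m pendant '[[30,-0.8,-0.7,0],[25,0,0,0],[15,0,0,0],[6,0,0,0],[3,0,0,0],[0,0,0,0],[1,0,0,0],[0,0,0,0],[0,0,0,0]]'; python3 -m pendant '[[0,0,0,0],[0,0,0,0],[0,0,0,0],[0,0,0,0],[0,0,0,0]]' 1; python3 -m pendant '[[-20,0,0,0],[-40,0,0,0],[-40,0,0,0],[-40,0,0,0],[0,0,40,0],[0,0,60,0],[0,0,60,0],[0,0,60,0],[0,0,60,0],[0,0,60,0],[0,0,60,0],[0,0,0,0]]';  python3 -m pendant '[[0,0,0,0],[0,0,0,0]]'; python3 - <<'E'
from h import *
f=grab_frame('side'); crop(f,190,130,330,250,5,'pics/k.png'); np.savez("side9.npz",**f)
f=grab_frame('top'); crop(f,140,150,280,250,5,'pics/k2.png'); np.savez("top9.npz",**f)
E
```

```text
clock: 36.4
position: [0.4508, 0.3036, 0.0201]
tool_rot: [2.009, 1.57, 0.622]
force: [-0.4, -0.6, 3.0]
grip_width: 0.0184
clock: 37.02
position: [0.4507, 0.3035, 0.0198]
tool_rot: [-2.83, 1.571, 2.066]
force: [-0.6, 0.2, -1.2]
grip_width: 0.0853
clock: 38.52
position: [0.5236, -0.0947, 0.1595]
tool_rot: [-0.357, 1.569, -1.751]
force: [-0.2, 0.9, -0.4]
grip_width: 0.0854
clock: 38.78
position: [0.5237, -0.0885, 0.1599]
tool_rot: [2.684, 1.57, 1.298]
force: [-0.4, 1.1, 0.5]
grip_width: 0.0855
```

View pics/k.png

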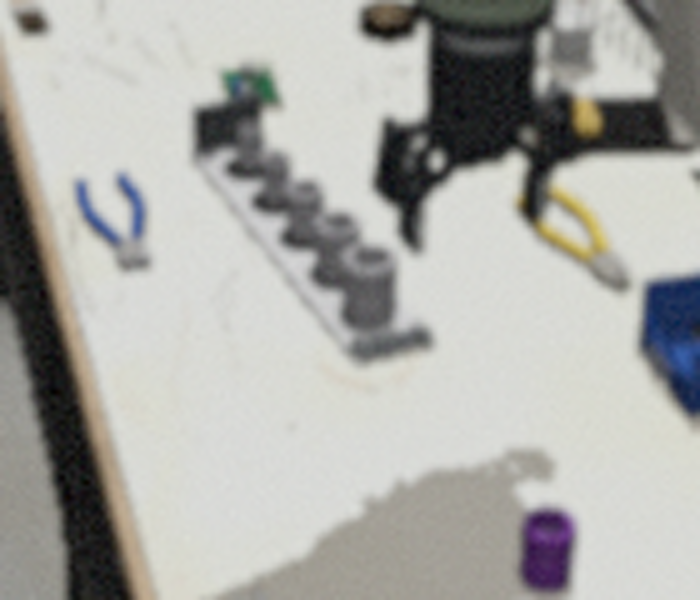

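View pics/k2.png

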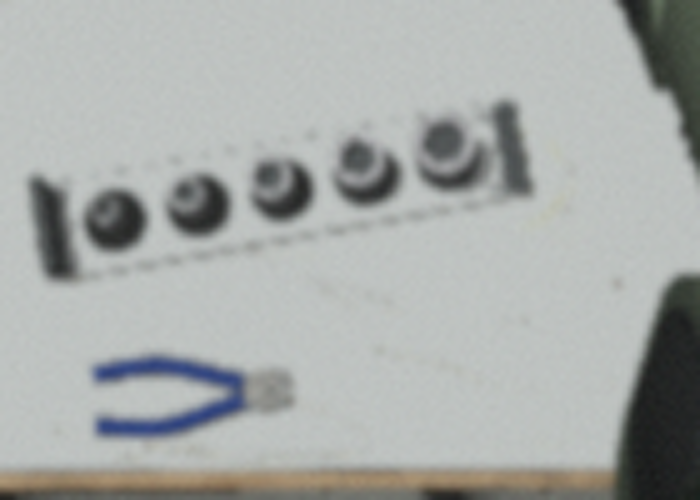

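```bash
python3 - <<'E'
from h import *
f=dict(np.load("top9.npz"))
M=[(.4506,.3014),(.4614,.2424),(.4725,.1834),(.4834,.1244),(.4943,.0654)]
for p,h,m in zip([(113,208),(192,191),(276,177),(361,157),(447,140)],[.048,.051,.054,.057,.06],M):
    X=ray(f,140+(p[0]+.5)/5-.5,150+(p[1]+.5)/5-.5,h); print(X.round(4),"err mm vs top-view mark",((X[:2]-m)*1000).round(1))
E
```

```text
[0.4525 0.2965 0.048 ] err mm vs top-view mark [ 1.9 -4.9]
[0.4638 0.2416 0.051 ] err mm vs top-view mark [ 2.4 -0.8]
[0.473  0.1832 0.054 ] err mm vs top-view mark [ 0.5 -0.2]
[0.4865 0.1242 0.057 ] err mm vs top-view mark [ 3.1 -0.2]
[0.4978 0.0645 0.06  ] err mm vs top-view mark [ 3.5 -0.9]
```

```bash
python3 -c "
from workcell import job_done
print(job_done())"
```

```text
the job is handed in; nothing more can be done
None
```

All five sockets are on the tray in size order, from the 20 mm next to the tall end plate to the 44 mm farthest from it. I handed the job in at about 39 s on the robot's clock.

- **Placement:** in the last top and side pictures all five stand upright and released, with the gripper clear of everything. Measured from their rims in the top view, they are within about 5 mm of their marks. The largest offset is about 5 mm for the 20 mm socket, whose small rim was hard to pick out.
- **Disagreement between checks:** the two cameras put the marks 1–4 mm apart along the row, so I aimed between them. The tool's own release position put the 20 mm socket about 1 mm from the point I aimed at, against the 5 mm the picture shows. Either way it is inside the 12 mm limit.
- **Other objects:** the cutters, the board and the purple look-alike appear where they began. The spanner was out of frame in the last pictures, and I did not measure these four by number.

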